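# Fit a wheel in the honing machine and shut its guard

### The arm

A 6-joint arm with a two-finger parallel gripper is mounted at the origin on the work surface. World frame = base frame: x ahead of the robot, y to its left, z up, the work surface at z = 0. Lengths are in mm, angles in rad, forces in N, time in s.
With the tool pointing down it reaches from about 400 to 925 mm from the base axis. Payload 12.5 kg.
Tool frame: the origin (TCP) lies midway between the tips of the shut fingers; the grasp point (between the pads) lies 19 mm behind it; z points along the fingers, y is the line along which they close (so a half turn about z gives the same grasp; the last joint's range is limited). The gripper opens to 95 mm and grips with 3 to 60 N. Pads are 20 mm wide; open, the fingers measure 119 mm over their backs; the gripper's body (75 mm by 180 mm) begins 59 mm behind the grasp point.
Start: joints at [1.009, 0.491, 1.559, -0, 1.092, -0.106], TCP at [275.101, 561.221, 190.061] pointing down, gripper open.
Joint ranges: [-3.1, 3.1], [-0.84, 2.19], [0.05, 2.79], [-1.13, 4.28], [0.06, 2.93], [-2.69, 2.69]. Speed limits (rad/s): [2.22, 2.22, 2.79, 3.14, 3.14, 3.14].

### API

Orientations are given as a unit quaternion [w, x, y, z].
In Python, from plant import robot, cams, sign_off gives the robot as it stands. The module is installed in compiled form; this text tells all that it offers.
- The arm moves only by the tool servo_tool, never from a script. Its argument "deltas" is text: rows parted by semicolons, each of 7 numbers parted by spaces: the turn, a rotation vector about the tool's x, y, z in degrees, then the shift along the tool's x, y, z in cm, then the gripper command: -1 is fully open, 1 is shut, values between are in proportion. In form: wx wy wz tx ty tz jaw; .... A call has 1 to 10 rows; each row is the pose to reach, as a shift and turn from the pose commanded when the call began, along the tool's axes at that moment; what a row does not reach only later rows make up. A row lasts 1/10 s, in which the tool goes at most 50 mm and 8.59 degrees, less where a joint would pass 70% of its speed; a pose out of reach is approached as far as the arm can. A call with a gripper value outside its range is refused whole. The fingers move at their own pace and stop on an object; the grip force is fixed at half the most. Time passes only in rows, so rows that repeat a pose let the fingers close. It gives the time, the measured TCP pose, the force, the opening and the grip force at its end, in the units of the state.
- robot.observe(): the state, without advancing time (a new reading comes with each control period).
- cams.read_camera(name): name is "side" or "top"; returns a dict with "image" (480x640x3 uint8, red, green, blue), "camera_matrix" (3x3 intrinsics, pixels), "eye" and "attitude" of the camera in the world. Camera axes: x right, y down, z forward; pixel columns grow to the right and rows downward; lengths in mm; the calibration is good to about 2 mm. A picture is of the moment at which its call begins. There is no depth.
- sign_off(): hands the job in; it is judged then, once.
The state is a dict: "t": time; "joint_positions": joint angles; "qd": joint speeds; "joint_efforts": joint torques, N m; "ee_pos": TCP position; "orientation": TCP orientation; "force": force on the tool from outside, world axes, zero at the start; "wrist_torque": the same for the moment, N m; "width": finger opening in mm; "gripper_force": force on a finger pad.
Only numpy, scipy, OpenCV 4.12 (cv2) and the standard library are available. Lean on these libraries where they do the work, as an engineer would, in place of code of your own. Each camera call takes 0.05 s, during which the arm holds its last target. There are 200 camera calls.

### The job

Get the gouge honing machine ready: slide its guard window open, put the wooden honing wheel on the upright spindle and then the steel collar on top of it with its hub upwards, both fully home, and slide the guard fully shut again. Leave the other things on the bench where they are.

Things in the scene. Friction and masses are not known exactly. Their poses are not given: they have to be found in the camera images.
- machine: honing machine fixed on a plank (190 mm in its x, 390 in y, 25 high); origin under the plank's centre, z up. Its -y half is an open-topped grey pan round the spindle, inside 154 mm in x, 166 in y, floor 31 mm and walls 114 mm above the bench; its +y half is the closed motor housing, 110 mm high. Two track bars run along y at x = +-84.5 mm, 7 mm wide, tops at 122 mm
- seat (a point): centre of the round shoulder (48 mm across) at the foot of the spindle, on the spindle's axis, where the wheel's underside comes to rest; 46 mm above the bench, at x = 0, y = -86 mm of the machine; axes as the machine's
- spindle_tip (a point): top of the upright steel spindle, 66 mm above the seat; the spindle is 18 mm in diameter, its last 6 mm taper to 8 mm
- guard (a joint): travel of the guard window along the machine's +y, in m: 0 fully shut (over the pan), 0.170 fully open (over the motor housing). About 2 N of friction; stays where left; may start a little ajar. A clear pane in an aluminium frame, 158 mm in x, 168 in y, 6 thick, underside 116 mm above the bench
- guard_handle (a point): centre of the black handle bar on the middle of the guard, moving with it: the bar lies along the machine's x (across the track), 100 mm long, 14 mm thick in y, 18 mm high, its centre 156 mm above the bench, with 25 mm of room between it and the pane below
- wheel: loose plain wooden honing wheel, a thick ring: 64 mm outside diameter, 22 mm bore, 36 mm high, about 0.1 kg; origin at the centre of its underside, z up along the bore; stands flat on the bench at the start
- collar: loose steel clamping collar with a 22 mm bore: a flange 64 mm in diameter and 8 mm thick below, a hub 40 mm in diameter above it, 24 mm high in all, about 0.25 kg; origin at the centre of the flange's underside, z up along the bore towards the hub; stands flat, hub up, at the start
- mallet: bystander: wooden carver's mallet lying along its x, 220 mm long, head 72 mm across; origin on the bench under the head-end of the handle; leave it alone
- clamp: bystander: steel C-clamp lying flat, about 80 x 150 mm, 20 mm high; origin under the middle of its back; leave it alone
- figure: bystander: half-carved wooden figure lying along its y, 160 mm long, 54 mm high; origin under its middle; leave it alone
Mind the look-alikes: they are no part of the job. Of the things shaped like the collar, the steel one is meant. Of the things shaped like the wheel, the wooden one is meant.

How it is judged:
By the outcome, as a careful person would: the job done as asked, in the order asked, and still so for the second after the job is handed in, with the robot touching nothing.
It also fails if it takes over 72 s, if anything falls off the work surface, if the arm or the gripper's body presses on something with over 40 N, if the wrist force passes 120 N, or if a joint passes its speed limit or range.

## Working session

There is one attempt and no reset: what is moved stays moved. The work goes in short steps, Python scripts to look and compute and a tool call to move; the robot and the scene stay as the last step left them, time stands still between calls to the robot, and variables do not carry over. Pictures are saved under pics/ and viewed, at most 10 in all, crops included, and the job is handed in when it is done.

Besides the shell and the picture viewer there is one more tool, called after "Emit:" in YAML: its name, and indented under it one key for each argument. servo_tool: Moves the arm, as the interface text tells. Its arguments: {"type":"object","properties":{"deltas":{"type":"string"}},"required":["deltas"]}

```bash
mkdir -p pics
cat > h.py <<'E'
import numpy as np, cv2
from scipy.spatial.transform import Rotation as R
from plant import robot, cams, sign_off
def snap(n,f):
    c=cams.read_camera(n); cv2.imwrite('pics/'+f+'.png',c['image'][:,:,::-1]); return c
def rot(a):
    a=np.array(a,float)
    return a if a.shape==(3,3) else R.from_quat(a,scalar_first=True).as_matrix()
def unproj(c,uv,z):
    d=rot(c['attitude'])@np.linalg.inv(c['camera_matrix'])@[uv[0],uv[1],1]; e=np.array(c['eye'],float)
    return e+d*(z-e[2])/d[2]
def proj(c,p):
    q=c['camera_matrix']@(rot(c['attitude']).T@(np.array(p,float)-c['eye'])); return q[:2]/q[2]
E
python3 - <<'E'
from h import *
import pickle
for n in('top','side'):
    c=snap(n,n+'0'); pickle.dump(c,open(n+'0.pkl','wb')); print(n,c['eye'],c['attitude'],c['camera_matrix'].tolist())
print(robot.observe())
E
```

```text
top [ 287.30724407  -21.92696636 1375.69260909] [-0.0705062   0.70451127 -0.70418478  0.05307116] [[537.7056421705608, 0.0, 325.23468513241767], [0.0, 537.7056421705608, 246.02273762518445], [0.0, 0.0, 1.0]]
side [ 429.97646098 -809.13529022  992.69579256] [-0.36388119  0.92989411 -0.05161173  0.01495504] [[479.8574380410863, 0.0, 313.1324734335342], [0.0, 479.8574380410863, 236.12473486058587], [0.0, 0.0, 1.0]]
{'t': 0.1, 'joint_positions': array([ 1.00937812e+00,  4.91492670e-01,  1.55939707e+00, -5.56828594e-06,
        1.09167884e+00, -1.05602601e-01]), 'qd': array([-0.00050316, -0.00018465, -0.00220687,  0.00143841,  0.00086896,
        0.00082788]), 'joint_efforts': array([ 2.98932151e-03, -6.13616967e+01, -2.58610171e+01,  6.94401632e-02,
        4.69351199e-02, -6.93047855e-05]), 'ee_pos': array([274.97699446, 560.9954324 , 189.52134877]), 'orientation': array([-1.57406376e-04,  2.25938648e-01,  9.74141411e-01, -4.61883621e-04]), 'force': array([ 0.12884439, -0.17613243, -0.63300912]), 'wrist_torque': array([ 0.0004962 , -0.03131063,  0.04146841]), 'gripper_force': 0.0, 'width': 95.04030799312964}
```

View pics/top0.png

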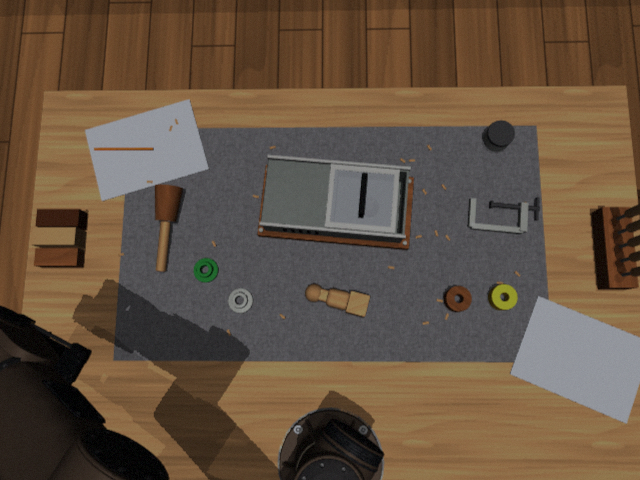

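View pics/side0.png

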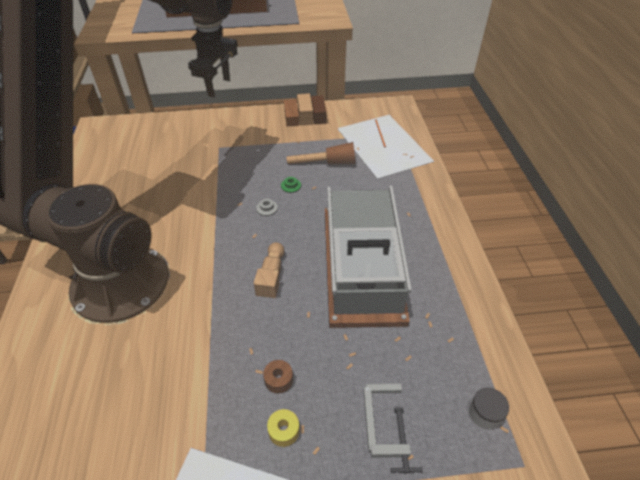

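Look-alikes: for the wheel, brown wood (458,298) and yellow (504,297); for the collar, grey steel (240,300) and green (206,270), all in the top view. I choose brown and grey, and check both in a close crop.

Run:
```python
import cv2,numpy as np
im=cv2.imread('pics/top0.png')
z=lambda x,y,w,h,k:cv2.resize(im[y:y+h,x:x+w],None,fx=k,fy=k,interpolation=cv2.INTER_CUBIC)
a=z(250,150,170,105,4.7)[:,:799]
b=np.hstack([z(220,280,40,40,2.5*1.0),z(438,278,40,40,2.5)])
cv2.imwrite('pics/cropm.png',a)
cv2.imwrite('pics/cropr.png',np.hstack([z(190,250,70,70,5.6),z(436,263,71,70,5.6)]))
```

```text
(no output)
```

View pics/cropm.png

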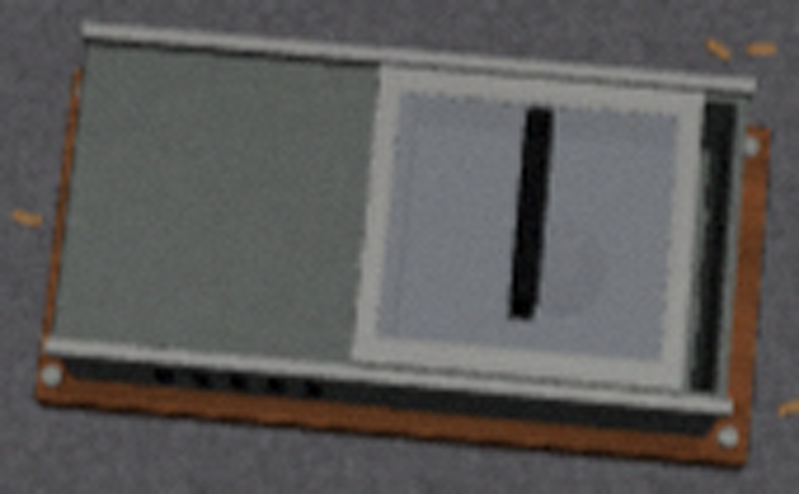

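View pics/cropr.png

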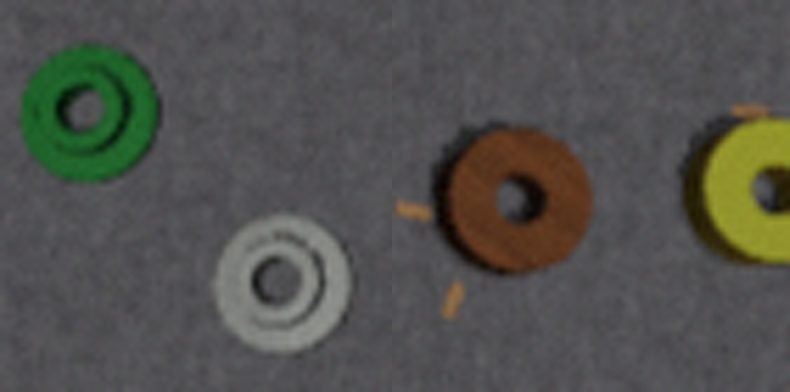

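Grey collar at crop (283,283), wooden wheel top at (519,200), as described. In the machine crop the plank corners are at (38,403), (744,465) and (769,128); the handle top is at (531,213); the guard is ajar.

```bash
cat >> h.py <<'E'
import pickle
T0=pickle.load(open('top0.pkl','rb')); S0=pickle.load(open('side0.pkl','rb'))
E
python3 - <<'E'
from h import *
from scipy.optimize import least_squares
m=lambda x,y:np.array([250+(x+.5)/4.7-.5,150+(y+.5)/4.7-.5])
pl=[((38,403),(-95,195)),((744,465),(-95,-195)),((769,128),(95,-195))]
bars=[((86,31),84.5),((756,85),84.5),((47,345),-84.5),((732,406),-84.5)]
def f(p):
    c,s=np.cos(p[2]),np.sin(p[2]); r=[]
    for uv,q in pl:
        w=unproj(T0,m(*uv),25)[:2]; r+=list(w-[p[0]+c*q[0]-s*q[1],p[1]+s*q[0]+c*q[1]])
    for uv,x in bars:
        w=unproj(T0,m(*uv),122)[:2]-p[:2]; r.append(c*w[0]+s*w[1]-x)
    return r
o=least_squares(f,[600,0,0]); p=o.x; print(p,np.round(o.fun,1))
c,s=np.cos(p[2]),np.sin(p[2]); M=lambda x,y,z:[p[0]+c*x-s*y,p[1]+s*x+c*y,z]
for uv in [(86,31),(756,85),(47,345),(732,406)]:
    w=unproj(T0,m(*uv),122)[:2]-p[:2]; print('bar end local',c*w[0]+s*w[1],-s*w[0]+c*w[1])
h=unproj(T0,m(531,213),165); w=h[:2]-p[:2]; print('handle',h,'local',c*w[0]+s*w[1],-s*w[0]+c*w[1])
print('seat',M(0,-86,46))
k=lambda x,y,ox,oy:(ox+(x+.5)/5.6-.5,oy+(y+.5)/5.6-.5)
col=unproj(T0,k(283,283,190,250),8); hub=unproj(T0,k(275,280,190,250),24); wh=unproj(T0,k(519-392,200,436,263),36)
print('collar',col,hub,'wheel',wh)
for n,q in [('plank',M(-95,195,25)),('plank',M(-95,-195,25)),('plank',M(95,-195,25)),('handle',h),('coltop',[*col[:2],24]),('wheeltop',wh),('bar-',M(-84.5,-185,122)),('bar+',M(84.5,-185,122))]: print(n,proj(S0,q).round(1))
im=cv2.imread('pics/side0.png')
z=lambda x,y,w,h,k:cv2.resize(im[y:y+h,x:x+w],None,fx=k,fy=k,interpolation=cv2.INTER_CUBIC)
a=z(320,180,95,150,4)
b=np.vstack([z(245,190,50,50,6),z(255,352,50,50,6)])
cv2.imwrite('pics/crops.png',np.hstack([a,b]))
E
```

```text
[ 6.32311239e+02 -1.46748421e+01 -9.12042861e-02] [-1.2 -2.7 -0.7  2.  -0.7  1.   0.2  0.7  1.2  0.5]
bar end local 84.70770850239659 173.44230966763533
bar end local 85.21017093360022 -174.79475996555573
bar end local -83.33986161751098 174.51155592256805
bar end local -84.0206918720305 -173.9664630851002
handle [621.74621715 -78.11902843 165.        ] local -4.7427485420457325 -64.14273777884193
seat [np.float64(624.4785402972451), np.float64(-100.3174064239316), 46]
collar [389.5122957  228.85617096   8.        ] [389.66040563 229.57726356  24.        ] wheel [ 392.33635559 -317.90404742   36.        ]
plank [322.6 207.8]
plank [327.5 323. ]
plank [408.3 321.5]
handle [365.1 241.1]
coltop [264.9 203.1]
wheeltop [275.7 372.6]
bar- [332.6 295.2]
bar+ [408.8 293.8]
```

View pics/crops.png

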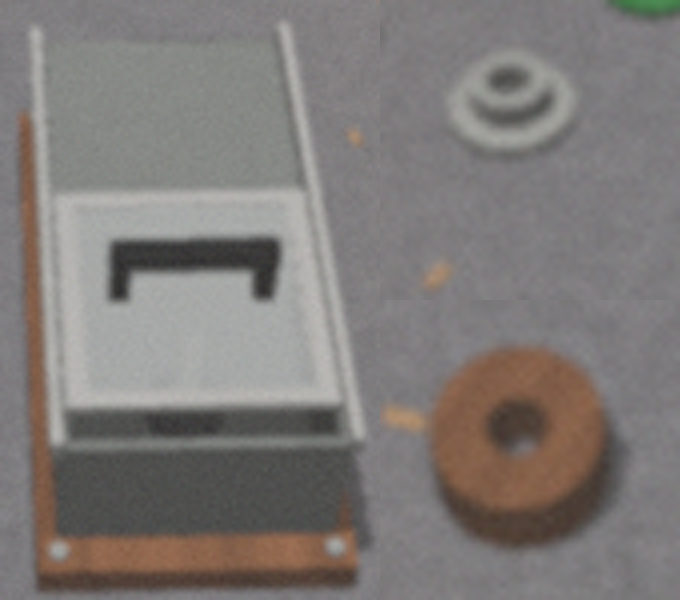

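Side view: plank near corners (329.5,323) and (409,322.5), handle top (368.5,242), hub top (266,203), wheel top (278,373). These agree with the top view to about 1-3 mm, with the side camera biased slightly to +x; the handle's x offset comes from its visible leg. So the handle is at about (627,-79.5). First move is towards it.

```bash
cat >> h.py <<'E'
def go(x,y,z,ya):
    "ya: world angle (deg) of tool y axis, mod 180; prints delta in tool axes (deg, cm)"
    s=robot.observe(); Rm=rot(s['orientation']); p=np.array(s['ee_pos'])
    best=None
    for k in(0,180):
        a=np.radians(ya+k); yv=[np.cos(a),np.sin(a),0]; zv=[0,0,-1]; xv=np.cross(yv,zv)
        w=np.degrees(R.from_matrix(Rm.T@np.array([xv,yv,zv]).T).as_rotvec())
        if best is None or np.linalg.norm(w)<np.linalg.norm(best): best=w
    print('t%.1f'%s['t'],'pos',p.round(1),'turn',best.round(1),'shift cm',(Rm.T@(np.array([x,y,z])-p)/10).round(2),'w %.1f'%s['width'],'F',np.round(s['force'],1),'j',np.round(s['joint_positions'],2))
E
python3 -c "
from h import *
go(627,-79.5,195,84.8)"
```

```text
t0.1 pos [275.  561.  189.5] turn [ -0.1  -0.  -20.9] shift cm [-59.8  -42.02  -0.51] w 95.0 F [ 0.1 -0.2 -0.6] j [ 1.01  0.49  1.56 -0.    1.09 -0.11]
```

Emit:
servo_tool:
  deltas: "0 0 -1 -1.2 -0.8 0 -1;0 0 -3 -3.6 -2.5 0 -1;0 0 -5 -7 -4.9 0 -1;0 0 -8 -10.8 -7.6 0 -1;0 0 -11 -14.8 -10.4 -0.2 -1;0 0 -14 -18.8 -13.2 -0.3 -1;0 0 -16 -22.8 -16 -0.4 -1;0 0 -18 -26.8 -18.8 -0.5 -1;0 0 -20 -30.5 -21.4 -0.5 -1;0 0 -20.9 -33.5 -23.5 -0.5 -1"

```text
t: 1.1
ee_pos: [473.2, 200.5, 195.0]
orientation: [-0.0, 0.045, 0.999, -0.0]
force: [0.1, 0.6, -0.2]
width: 95.1
gripper_force: 0.0
```

```bash
python3 -c "
from h import *
go(627,-79.5,195,84.8)"
```

```text
t1.1 pos [473.2 200.5 195. ] turn [-0. -0.  0.] shift cm [-17.85 -26.5   -0.  ] w 95.1 F [ 0.1  0.6 -0.2] j [ 0.27  0.33  1.82 -0.    0.99 -1.21]
```

Emit:
servo_tool:
  deltas: "0 0 0 -1.5 -2.3 0 -1;0 0 0 -4 -6 0 -1;0 0 0 -6.7 -10 0 -1;0 0 0 -9.4 -14 0 -1;0 0 0 -12.1 -18 0 -1;0 0 0 -14.5 -21.5 0 -1;0 0 0 -16.5 -24.5 0 -1;0 0 0 -17.6 -26.1 0 -1;0 0 0 -17.85 -26.5 0 -1;0 0 0 -17.85 -26.5 0 -1"

```text
t: 2.1
ee_pos: [625.7, -76.9, 194.7]
orientation: [-0.0, 0.046, 0.999, 0.0]
force: [-0.0, 1.2, -0.0]
width: 95.2
gripper_force: 0.0
```

Run:
```python
from h import *
go(627,-79.5,137,84.8)
c=snap('side','side1')
im=c['image'][:,:,::-1][150:300,300:450]
cv2.imwrite('pics/side1c.png',cv2.resize(im,None,fx=4,fy=4,interpolation=cv2.INTER_CUBIC))
```

```text
t2.1 pos [625.7 -76.9 194.7] turn [ 0.  -0.1 -0. ] shift cm [-0.15 -0.25  5.77] w 95.2 F [-0.   1.2 -0. ] j [-0.23  0.49  1.54  0.    1.11 -1.71]
```

View pics/side1c.png

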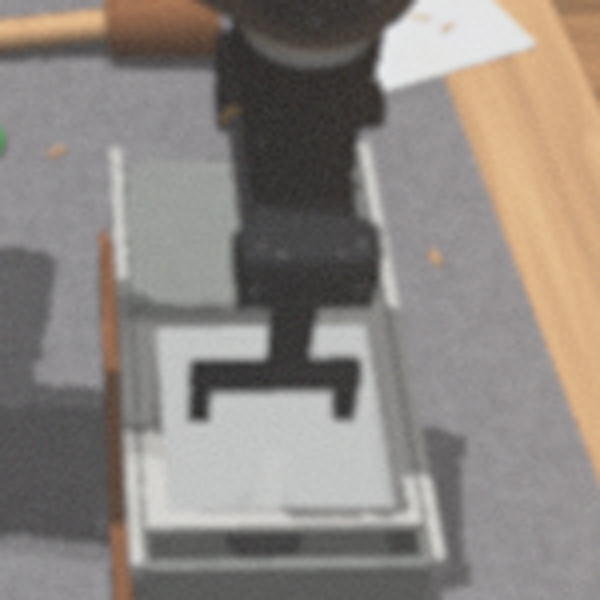

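The gripper hangs above the handle, its near finger at crop (292,335) and the handle at (275,375); the sideways offset is perspective. I go down and grip.

Emit:
servo_tool:
  deltas: "0 0 0 -0.1 -0.2 1 -1;0 0 0 -0.1 -0.2 2.5 -1;0 0 0 -0.1 -0.2 4 -1;0 0 0 -0.1 -0.2 5.2 -1;0 0 0 -0.1 -0.2 5.7 -1;0 0 0 -0.1 -0.2 5.7 -1;0 0 0 -0.1 -0.2 5.7 1;0 0 0 -0.1 -0.2 5.7 1;0 0 0 -0.1 -0.2 5.7 1;0 0 0 -0.1 -0.2 5.7 1"

```text
t: 3.15
ee_pos: [627.0, -79.5, 138.4]
orientation: [0.0, 0.046, 0.999, -0.0]
force: [-0.2, -0.1, -0.4]
width: 68.4
gripper_force: 0.0
```

Emit:
servo_tool:
  deltas: "0 0 0 0 0 0 1;0 0 0 0 0 0 1;0 0 0 0 0 0 1;0 0 0 0 0 0 1"

```text
t: 3.55
ee_pos: [626.9, -79.5, 138.0]
orientation: [-0.0, 0.046, 0.999, 0.0]
force: [-0.2, -0.1, -0.1]
width: 36.6
gripper_force: 0.0
```

```bash
python3 -c "
from h import *
go(627,-79.5,137,84.8)"
```

```text
t3.5 pos [626.9 -79.5 138. ] turn [ 0. -0. -0.] shift cm [-0.01 -0.    0.1 ] w 36.6 F [-0.2 -0.1 -0.1] j [-0.23  0.55  1.6   0.    0.99 -1.71]
```

Emit:
servo_tool:
  deltas: "0 0 0 0 0 0 1;0 0 0 0 0 0 1;0 0 0 0 0 0 1;0 0 0 0 0 0 1;0 0 0 0 0 0 1"

```text
t: 4.05
ee_pos: [626.9, -79.3, 138.0]
orientation: [0.0, 0.045, 0.999, 0.0]
force: [-0.1, 1.0, -0.6]
width: 12.9
gripper_force: 30.0
```

Emit:
servo_tool:
  deltas: "0 0 0 0 0.5 0 1;0 0 0 0 2 0 1;0 0 0 0 4 0 1;0 0 0 0 6 0 1;0 0 0 0 8 0 1;0 0 0 0 10 0 1;0 0 0 0 12 0 1;0 0 0 0 13.5 0 1;0 0 0 0 14 0 1;0 0 0 0 14 0 1"

```text
t: 5.05
ee_pos: [640.2, 61.0, 138.0]
orientation: [0.001, 0.045, 0.999, 0.0]
force: [5.2, 0.8, -2.4]
width: 13.6
gripper_force: 30.0
```

Emit:
servo_tool:
  deltas: "0 0 0 0 0.2 0 1;0 0 0 0 0.4 0 1;0 0 0 0 0.6 0 1;0 0 0 0 0.7 0 1;0 0 0 0 0.8 0 1;0 0 0 0 0.8 0 1"

```text
t: 5.65
ee_pos: [640.7, 67.4, 138.0]
orientation: [0.0, 0.046, 0.999, -0.0]
force: [4.6, -1.2, -2.9]
width: 13.2
gripper_force: 30.0
```

Emit:
servo_tool:
  deltas: "0 0 0 0 0.2 0 1;0 0 0 0 0.3 0 1;0 0 0 0 0.4 0 1;0 0 0 0 0.5 0 1;0 0 0 0 0.5 0 1"

```text
t: 6.15
ee_pos: [641.0, 70.3, 138.0]
orientation: [0.0, 0.046, 0.999, -0.002]
force: [3.1, -12.9, -2.3]
width: 13.1
gripper_force: 30.0
```

Emit:
servo_tool:
  deltas: "0 0 0 0 -0.2 0 1;0 0 0 0 -0.2 0 0;0 0 0 0 -0.2 0 0;0 0 0 0 -0.2 0 0;0 0 0 0 -0.2 0 0;0 0 0 0 -0.2 0 -1;0 0 0 0 -0.2 -1 -1;0 0 0 0 -0.2 -3 -1;0 0 0 0 -0.2 -5 -1;0 0 0 0 -0.2 -6 -1"

```text
t: 7.15
ee_pos: [641.2, 71.0, 200.5]
orientation: [0.001, 0.045, 0.999, 0.0]
force: [0.1, -0.3, -0.5]
width: 79.2
gripper_force: 0.0
```

```bash
python3 -c "
from h import *
go(392.5,-317.9,150,90)"
```

```text
t7.2 pos [641.2  71.  200.5] turn [ 0.   0.2 -5.2] shift cm [ 21.25 -40.99   4.97] w 79.2 F [ 0.1 -0.3 -0.5] j [ 0.01  0.51  1.5   0.    1.13 -1.47]
```

Emit:
servo_tool:
  deltas: "0 0 0 0.7 -1.3 0 -1;0 0 0 2 -4 0 -1;0 0 0 4 -7.8 0 -1;0 0 0 6 -11.7 0 -1;0 0 0 8 -15.6 0 -1;0 0 0 10.1 -19.5 0 -1;0 0 0 12.2 -23.5 0 -1;0 0 0 14.3 -27.5 0 -1;0 0 0 16.3 -31.4 1 -1;0 0 0 18.2 -35 2 -1"

```text
t: 8.15
ee_pos: [425.3, -262.5, 177.3]
orientation: [-0.0, 0.046, 0.999, 0.0]
force: [1.8, 0.6, 0.1]
width: 95.4
gripper_force: 0.0
```

```bash
python3 -c "
from h import *
go(393,-317.9,90,84.8)"
```

```text
t8.2 pos [ 425.3 -262.5  177.3] turn [ 0. -0. -0.] shift cm [ 2.7  -5.81  8.73] w 95.4 F [1.8 0.6 0.1] j [-0.69  0.33  1.88 -0.    0.94 -2.16]
```

Emit:
servo_tool:
  deltas: "0 0 0 0.8 -1.8 2 -1;0 0 0 1.6 -3.6 4 -1;0 0 0 2.3 -5 6.5 -1;0 0 0 2.5 -5.5 8.2 -1;0 0 0 2.5 -5.5 8.7 -1;0 0 0 2.5 -5.5 8.7 -1;0 0 0 2.5 -5.5 8.7 -1"

```text
t: 8.85
ee_pos: [397.8, -313.4, 91.5]
orientation: [0.0, 0.045, 0.999, -0.0]
force: [0.2, -0.3, -0.5]
width: 95.1
gripper_force: 0.0
```

Run:
```python
from h import *
go(393,-317.9,8,84.8)
for n in('top','side'):
    c=snap(n,n+'2')
im=cv2.imread('pics/top2.png'); js=cv2.imread('pics/side2.png')
z=lambda im,x,y,w,h,k:cv2.resize(im[y:y+h,x:x+w],None,fx=k,fy=k,interpolation=cv2.INTER_CUBIC)
cv2.imwrite('pics/c2.png',np.vstack([np.hstack([z(im,320,150,100,75,4),z(js,325,220,100,75,4)]),np.hstack([z(im,410,240,100,75,4),z(js,230,325,100,75,4)])]))
```

```text
t8.8 pos [ 397.8 -313.4   91.5] turn [-0.  0.  0.] shift cm [ 0.44 -0.49  8.35] w 95.1 F [ 0.2 -0.3 -0.5] j [-0.8   0.46  1.95  0.    0.73 -2.28]
```

View pics/c2.png

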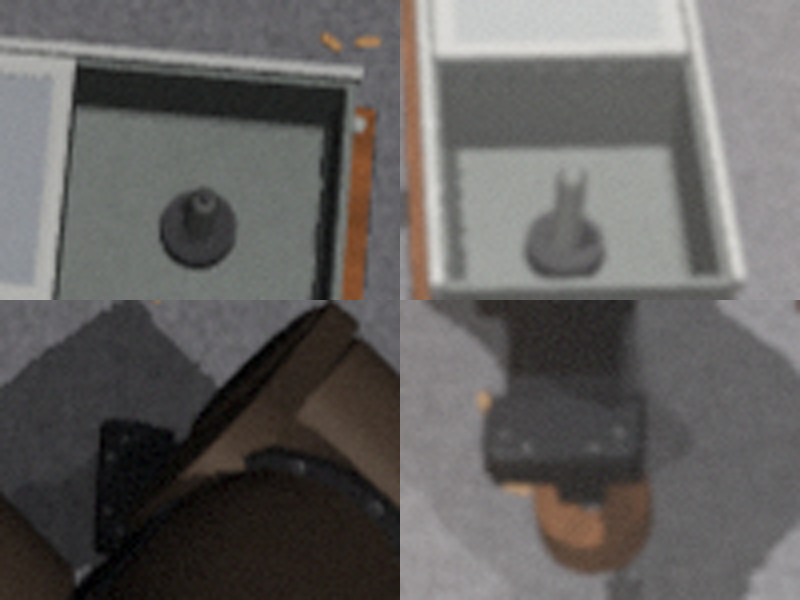

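Guard fully open. In the top crop the shoulder is at (198,228) and the tip at (204,193); in the side crop the shoulder is at (566,243) and the tip at (571,172). The gripper is over the wheel.

Run:
```python
from h import *
k=lambda x,y,ox,oy:(ox+(x+.5)/4-.5,oy+(y+.5)/4-.5)
print('top shoulder',unproj(T0,k(198,228,320,150),46),'tip',unproj(T0,k(204,193,320,150),112))
print('side shoulder',unproj(S0,k(166,243,325,220),46),'tip',unproj(S0,k(171,172,325,220),112))
print('wheel side',unproj(S0,(277.8,372.9),36),'collar side',unproj(S0,(265.9,202.6),24))
```

```text
top shoulder [623.86029149 -99.937629    46.        ] tip [628.93214798 -99.94228729 112.        ]
side shoulder [ 628.38807476 -102.28732388   46.        ] tip [627.07307603 -99.82253967 112.        ]
wheel side [ 396.87207979 -319.06794498   36.        ] collar side [392.51796239 230.57917886  24.        ]
```

Emit:
servo_tool:
  deltas: "0 0 0 0.4 -0.4 1.5 -1;0 0 0 0.4 -0.4 3.5 -1;0 0 0 0.4 -0.4 5.5 -1;0 0 0 0.4 -0.4 7.3 -1;0 0 0 0.4 -0.4 8.3 -1;0 0 0 0.4 -0.4 8.3 -1;0 0 0 0.4 -0.4 8.3 -1"

```text
t: 9.65
ee_pos: [393.7, -317.3, 8.7]
orientation: [0.0, 0.045, 0.999, -0.0]
force: [-0.3, -0.3, -0.0]
width: 95.1
gripper_force: 0.0
```

Emit:
servo_tool:
  deltas: "0 0 0 0 0 0 1;0 0 0 0 0 0 1;0 0 0 0 0 0 1;0 0 0 0 0 0 1;0 0 0 0 0 0 1;0 0 0 0 0 0 1;0 0 0 0 0 0 1;0 0 0 0 0 -1 1;0 0 0 0 0 -3 1;0 0 0 0 0 -5 1"

```text
t: 10.65
ee_pos: [393.1, -317.0, 58.8]
orientation: [-0.0, 0.045, 0.999, 0.0]
force: [0.2, 0.4, -1.1]
width: 62.6
gripper_force: 30.0
```

Emit:
servo_tool:
  deltas: "0 0 0 0 0 -4 1;0 0 0 0 0 -8 1;0 0 0 0 0 -11 1;0 0 0 0 0 -13 1;0 0 0 0 0 -13.5 1"

```text
t: 11.15
ee_pos: [393.7, -317.6, 195.5]
orientation: [0.001, 0.045, 0.999, -0.001]
force: [0.7, -0.3, -1.8]
width: 62.4
gripper_force: 30.0
```

```bash
python3 -c "
from h import *
go(625.6,-100,185,84.8)"
```

```text
t11.2 pos [ 393.7 -317.6  195.5] turn [-0.1  0.2 -0. ] shift cm [-21.11  23.78   1.05] w 62.4 F [ 0.7 -0.3 -1.8] j [-0.81  0.31  1.84  0.    0.98 -2.29]
```

Emit:
servo_tool:
  deltas: "0 0 0 -1 1.2 0 1;0 0 0 -3 3.4 0 1;0 0 0 -5.6 6.3 0 1;0 0 0 -8.4 9.5 0 1;0 0 0 -11.2 12.6 0 1;0 0 0 -14 15.8 0 1;0 0 0 -16.8 19 0.3 1;0 0 0 -19 21.5 0.6 1;0 0 0 -20.5 23.2 0.9 1;0 0 0 -21.1 23.8 1 1"

```text
t: 12.15
ee_pos: [625.6, -97.6, 181.3]
orientation: [-0.001, 0.045, 0.999, 0.0]
force: [-1.0, -0.1, -0.8]
width: 62.7
gripper_force: 30.0
```

Emit:
servo_tool:
  deltas: "0 0 0 0 0 1 1;0 0 0 0 0 2 1;0 0 0 0 0 3 1;0 0 0 0 0 4 1;0 0 0 0 0 4.3 1;0 0 0 0 0 4.3 1;0 0 0 0 0 4.3 1"

```text
t: 12.85
ee_pos: [625.3, -99.6, 140.3]
orientation: [0.0, 0.046, 0.999, -0.0]
force: [-1.1, -0.5, -0.7]
width: 62.9
gripper_force: 30.0
```

Run:
```python
from h import *
go(625.6,-100,145,84.8)
c=snap('side','side3')
s=robot.observe()['ee_pos']
u=proj(S0,[s[0]+1,s[1],s[2]-8]);print('predicted wheel underside centre px',u,'crop',(u-[310,170])*4.5)
print('rim',[((proj(S0,[s[0]+1+dx,s[1],s[2]-8])-[310,170])*4.5).round() for dx in(-32,32)],'tip',((proj(S0,[626.5,-100,112])-[310,170])*4.5).round())
im=cv2.imread('pics/side3.png')[170:300,310:450]
cv2.imwrite('pics/side3c.png',cv2.resize(im,None,fx=4.5,fy=4.5,interpolation=cv2.INTER_CUBIC))
```

```text
t12.8 pos [625.3 -99.6 140.3] turn [-0.  0. -0.] shift cm [-0.04 -0.04 -0.47] w 62.9 F [-1.1 -0.5 -0.7] j [-0.26  0.55  1.59  0.    1.   -1.74]
predicted wheel underside centre px [367.68389508 256.97931203] crop [259.57752788 391.40690415]
rim [array([199., 397.]), array([320., 386.])] tip [257. 417.]
```

View pics/side3c.png

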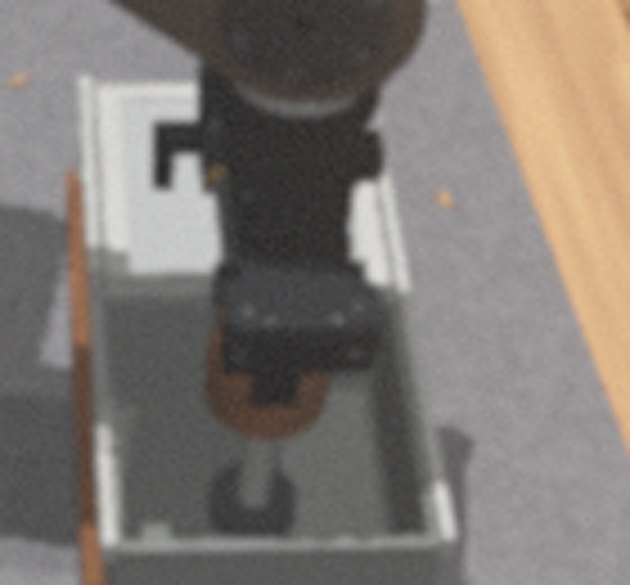

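Wheel rim spans 205-328 in the crop and the spindle is at (262,470), so the wheel is perhaps 1-2 mm too far in +x, within the taper's capture. I correct slightly and go down by force.

Emit:
servo_tool:
  deltas: "0 0 0 0.05 -0.04 0.5 1;0 0 0 0.05 -0.04 1.2 1;0 0 0 0.05 -0.04 2 1;0 0 0 0.05 -0.04 2.6 1;0 0 0 0.05 -0.04 3.2 1;0 0 0 0.05 -0.04 3.6 1;0 0 0 0.05 -0.04 4 1;0 0 0 0.05 -0.04 4 1;0 0 0 0.05 -0.04 4 1"

```text
t: 13.8
ee_pos: [624.7, -99.8, 100.1]
orientation: [0.0, 0.046, 0.999, 0.0]
force: [-0.4, 0.2, -0.9]
width: 62.6
gripper_force: 30.0
```

```bash
python3 -c "
from h import *
go(625.6,-100,54,84.8);print(robot.observe()['wrist_torque'])"
```

```text
t13.8 pos [624.7 -99.8 100.1] turn [ 0.  0. -0.] shift cm [-0.09 -0.02  4.61] w 62.6 F [-0.4  0.2 -0.9] j [-0.26  0.6   1.63  0.    0.91 -1.74]
[0.06087842 0.01859401 0.04550096]
```

Emit:
servo_tool:
  deltas: "0 0 0 0 0 0.7 1;0 0 0 0 0 1.5 1;0 0 0 0 0 2.3 1;0 0 0 0 0 3.1 1;0 0 0 0 0 3.8 1;0 0 0 0 0 4.2 1;0 0 0 0 0 4.4 1;0 0 0 0 0 4.5 1;0 0 0 0 0 4.6 1;0 0 0 0 0 4.6 1"

```text
t: 14.8
ee_pos: [624.7, -99.7, 54.3]
orientation: [0.0, 0.045, 0.999, -0.0]
force: [0.9, 0.3, -1.9]
width: 62.7
gripper_force: 30.0
```

Emit:
servo_tool:
  deltas: "0 0 0 0 0 0.05 1;0 0 0 0 0 0.1 1;0 0 0 0 0 0.15 1;0 0 0 0 0 0.2 1;0 0 0 0 0 0.2 1"

```text
t: 15.3
ee_pos: [624.9, -99.8, 54.0]
orientation: [0.001, 0.045, 0.999, -0.0]
force: [-5.5, 1.7, 16.5]
width: 62.4
gripper_force: 30.0
```

Emit:
servo_tool:
  deltas: "0 0 0 0 0 -0.15 1;0 0 0 0 0 -0.15 0.2;0 0 0 0 0 -0.15 -0.5;0 0 0 0 0 -0.15 -0.8;0 0 0 0 0 -0.15 -0.8;0 0 0 0 0 -0.5 -0.8;0 0 0 0 0 -2 -0.8;0 0 0 0 0 -5 -0.8;0 0 0 0 0 -9 -0.8;0 0 0 0 0 -13 -1"

```text
t: 16.3
ee_pos: [624.4, -99.7, 184.5]
orientation: [0.0, 0.045, 0.999, 0.0]
force: [1.0, 0.7, -0.2]
width: 89.7
gripper_force: 0.0
```

```bash
python3 -c "
from h import *
go(391,229.8,120,84.8)"
```

```text
t16.3 pos [624.4 -99.7 184.5] turn [ 0.  0. -0.] shift cm [26.24 30.69  6.44] w 89.7 F [ 1.   0.7 -0.2] j [-0.26  0.51  1.55  0.    1.09 -1.74]
```

Emit:
servo_tool:
  deltas: "0 0 0 1.2 1.4 -1 -1;0 0 0 3.6 4.3 -1 -1;0 0 0 6.6 7.8 -1 -1;0 0 0 9.6 11.4 -1 -1;0 0 0 12.8 15 -1 -1;0 0 0 16 18.7 -0.5 -1;0 0 0 19.2 22.4 1 -1;0 0 0 22.2 26 3 -1;0 0 0 24.8 29 5 -1;0 0 0 26.2 30.7 6.4 -1"

```text
t: 17.3
ee_pos: [388.7, 231.5, 117.5]
orientation: [-0.0, 0.045, 0.999, -0.0]
force: [0.1, 0.2, 0.4]
width: 95.6
gripper_force: 0.0
```

Emit:
servo_tool:
  deltas: "0 0 0 0 0 0.5 -1;0 0 0 0 0 1 -1;0 0 0 0 0 1 -1"

```text
t: 17.6
ee_pos: [392.0, 229.3, 108.0]
orientation: [0.0, 0.046, 0.999, -0.0]
force: [-0.6, -0.8, -0.7]
width: 94.8
gripper_force: 0.0
```

Run:
```python
from h import *
go(391,229.8,9.5,84.8)
k=4
c=snap('side','side4')
cc=cv2.imread('pics/side4.png')
ct=snap('top','top4');tt=cv2.imread('pics/top4.png')
z=lambda im,x,y,w,h:cv2.resize(im[y:y+h,x:x+w],None,fx=k,fy=k,interpolation=cv2.INTER_CUBIC)
cv2.imwrite('pics/c4.png',np.vstack([np.hstack([z(tt,320,150,100,75),z(cc,325,220,100,75)]),np.hstack([z(tt,200,260,100,75),z(cc,220,155,100,75)])]))
```

```text
t17.6 pos [392.  229.3 108. ] turn [-0.   0.  -0.1] shift cm [0.1  0.05 9.85] w 94.8 F [-0.6 -0.8 -0.7] j [ 0.38  0.37  2.06 -0.    0.71 -1.1 ]
```

View pics/c4.png

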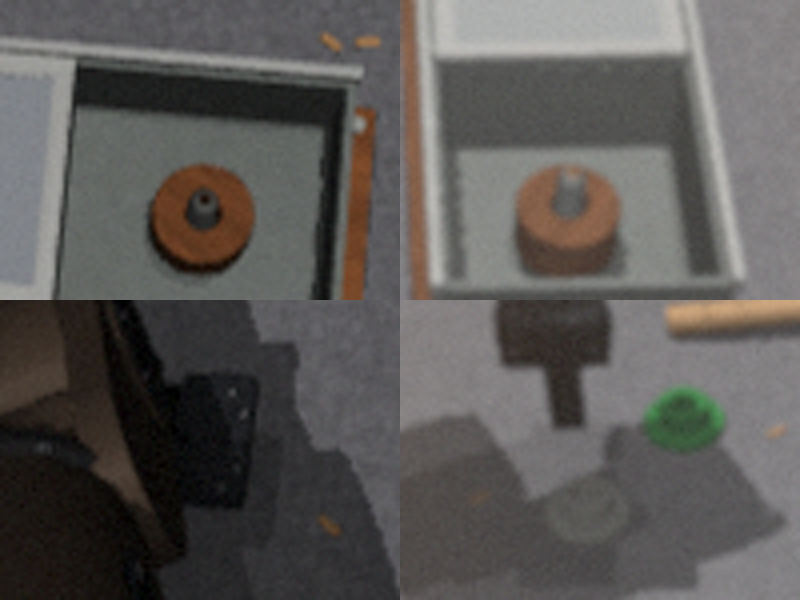

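The wheel stands on the spindle, level (side crop (568,205)). The gripper is above the steel collar, the green one well aside. Next I go down to grip the hub.

Emit:
servo_tool:
  deltas: "0 0 0 0.1 0.05 2 -0.5;0 0 0 0.1 0.05 4 -0.5;0 0 0 0.1 0.05 6 -0.5;0 0 0 0.1 0.05 8 -0.5;0 0 0 0.1 0.05 9.2 -0.5;0 0 0 0.1 0.05 9.6 -0.5;0 0 0 0.1 0.05 9.8 -0.5;0 0 0 0.1 0.05 9.8 -0.5"

```text
t: 18.5
ee_pos: [391.1, 230.3, 10.5]
orientation: [0.0, 0.046, 0.999, 0.0]
force: [0.4, -0.9, 0.6]
width: 71.8
gripper_force: 0.0
```

Emit:
servo_tool:
  deltas: "0 0 0 0 0 0 1;0 0 0 0 0 0 1;0 0 0 0 0 0 1;0 0 0 0 0 0 1;0 0 0 0 0 0 1;0 0 0 0 0 0 1;0 0 0 0 0 0 1"

```text
t: 19.2
ee_pos: [390.6, 230.4, 10.0]
orientation: [-0.0, 0.045, 0.999, 0.0]
force: [-0.6, 0.4, -1.2]
width: 20.6
gripper_force: 0.0
```

Emit:
servo_tool:
  deltas: "0 0 0 0 0 0 1;0 0 0 0 0 0 1"

```text
t: 19.4
ee_pos: [390.7, 230.4, 10.0]
orientation: [0.0, 0.045, 0.999, 0.0]
force: [0.3, 0.5, 0.5]
width: 4.6
gripper_force: 0.0
```

Run:
```python
from h import *
go(391,229.8,9.5,84.8)
s=robot.observe()['ee_pos']
print('tcp px side',proj(S0,s),'top',proj(T0,s))
for n,b in(('side',(245,185,45,45)),):
    a=cams.read_camera(n)['image']; cv2.imwrite('pics/side5.png',a[:,:,::-1])
    o=cv2.imread('pics/side0.png')[:,:,::-1]; o4=cv2.imread('pics/side4.png')[:,:,::-1]
    x,y,w,h=b
    for q in(o4,a): print('\n'.join(' '.join('%3d'%v for v in r) for r in q[y:y+h:2,x:x+w:2].mean(2)));print()
```

```text
t19.4 pos [390.7 230.4  10. ] turn [ 0.  0. -0.] shift cm [-0.04 -0.06  0.05] w 4.6 F [0.3 0.5 0.5] j [ 0.39  0.55  2.14  0.    0.45 -1.09]
tcp px side [265.66043993 206.1297226 ] top [239.38533648 299.61407896]
125 128 128 128 124 123 105  49  45  48  64 113 119 126 122 114 121 112  87  75  69  62  66
130 126 128 130 116 111 110  88  89  90  94 114 118 112  90  83  93  89  76  71  71  66  66
131 127 126 125 116 114 115 113 116 115 116 111 109  92  75  84  89  90  88  70  72  71  72
112 118 116 112 116 113 116 110 113 116 114 117 112  83  74  79  85  89  85  82  71  74  70
 79 113 119 119 119 115 119 115 116 111 112 114 108  86  75  77  90  87  88  85  87  84  81
 76  90 115 117 115 115 119 111 112 112 114 113 115  90  80  86  86  84  88  89  88  87  90
 71  78 106 113 114 113 118 118 111 111 111 109  96  82  77  86  89  83  88  90  86  88  89
 78  75  77 111 117 113 115 115 108 100  95  91  83  76  74  87  88  86  85  85  90  86  90
 73  76  79 101 118 118 116 103  91  86  87  86  87  84  83  83  81  88  87  87  88  90  89
 77  78  73  89 115 104  95  84  86  79  87  83  84  91  86 
[... 2644 characters left out ...]
  85  90  84  84  83  76  77  80  86  92  87  88  91  93
116  96  77  76  75  77  75  74  73  77  75  74  73  77  79  90  92  87  89  91  89  90  93
118 107  78  75  79  76  74  78  74  76  72  76  76  80  80  90  90  90  86  91  90  91  92
118 119 100  78  78  76  76  75  75  75  77  77  77  75  79  88  88  92  90  86  87  92  90
119 123 121  97  76  79  76  76  77  75  75  75  78  75  78  84  92  90  89  86  85  87  86
127 133 133 113  83  78  75  80  77  74  80  76  76  77  76  86  87  89  88  87  88  92  93
134 137 134 121 100  79  76  77  79  75  77  80  81  75  78  86  83  87  88  87  87  89  87
131 133 129 129 125 101  87  88  83  85  87  90  95  86  90  88  85  89  82  88  92  94  99
```

Run:
```python
from h import *
print('side4 finger obs (262,186)')
for dz in(0,10,20): print(dz,[proj(S0,[392,229.3+dy,108+dz]).round(1) for dy in(-47,-60,0)])
print('side3 finger obs (370.4,259.6)')
for dz in(0,10,20): print(dz,[proj(S0,[625.3,-99.6+dy,140.3+dz]).round(1) for dy in(-31,-43)])
print('now obs bottom ~ (264,202.5)')
for dz in(0,10,20): print(dz,[proj(S0,[390.7,230.4+dy,10+dz]).round(1) for dy in(0,-12)])
```

```text
side4 finger obs (262,186)
0 [array([263.9, 192.3]), array([264.1, 195.5]), array([263.3, 181.1])]
10 [array([263.6, 189.6]), array([263.8, 192.7]), array([263. , 178.4])]
20 [array([263.3, 186.8]), array([263.5, 190. ]), array([262.7, 175.6])]
side3 finger obs (370.4,259.6)
0 [array([370. , 265.1]), array([371. , 269.2])]
10 [array([370.3, 262.3]), array([371.3, 266.4])]
20 [array([370.7, 259.5]), array([371.7, 263.6])]
now obs bottom ~ (264,202.5)
0 [array([265.7, 206.1]), array([265.8, 208.9])]
10 [array([265.4, 203.7]), array([265.6, 206.5])]
20 [array([265.1, 201.2]), array([265.3, 204. ])]
```

The fingers closed just above the hub: pictures and grip agree that the real tips sit about 17 mm higher than the reported TCP. I lift, open to about 54 mm and feel down to the flange.

Emit:
servo_tool:
  deltas: "0 0 0 0 0 -1 1;0 0 0 0 0 -2 -0.14;0 0 0 0 0 -2 -0.14;0 0 0 0 0 -2 -0.14;0 0 0 0 0 -2 -0.14;0 0 0 0 0 -2 -0.14;0 0 0 0 0 -2 -0.14;0 0 0 0 0 -2 -0.14;0 0 0 0 0 -1 -0.14;0 0 0 0 0 -0.2 -0.14"

```text
t: 20.45
ee_pos: [390.6, 230.4, 11.2]
orientation: [0.0, 0.045, 0.999, 0.0]
force: [-0.3, -0.6, -0.2]
width: 54.1
gripper_force: 0.0
```

Emit:
servo_tool:
  deltas: "0 0 0 0 0 0.3 -0.14;0 0 0 0 0 0.6 -0.14;0 0 0 0 0 0.9 -0.14;0 0 0 0 0 1.1 -0.14;0 0 0 0 0 1.3 -0.14;0 0 0 0 0 1.3 -0.14"

```text
t: 21.05
ee_pos: [390.6, 230.4, -1.1]
orientation: [-0.0, 0.046, 0.999, 0.0]
force: [0.3, 0.1, 0.2]
width: 54.4
gripper_force: 0.0
```

Emit:
servo_tool:
  deltas: "0 0 0 0 0 0.1 -0.14;0 0 0 0 0 0.2 -0.14;0 0 0 0 0 0.3 -0.14;0 0 0 0 0 0.4 -0.14;0 0 0 0 0 0.4 -0.14"

```text
t: 21.55
ee_pos: [390.6, 230.4, -5.1]
orientation: [-0.0, 0.045, 0.999, -0.0]
force: [-0.9, -0.5, -0.3]
width: 54.5
gripper_force: 0.0
```

Emit:
servo_tool:
  deltas: "0 0 0 0 0 0.1 -0.14;0 0 0 0 0 0.2 -0.14;0 0 0 0 0 0.2 -0.14"

```text
t: 21.85
ee_pos: [390.6, 230.4, -7.1]
orientation: [-0.0, 0.045, 0.999, 0.0]
force: [-0.3, 0.8, 0.2]
width: 54.5
gripper_force: 0.0
```

Emit:
servo_tool:
  deltas: "0 0 0 0 0 0 1;0 0 0 0 0 0 1;0 0 0 0 0 0 1;0 0 0 0 0 0 1;0 0 0 0 0 0 1"

```text
t: 22.35
ee_pos: [390.7, 230.4, -6.9]
orientation: [0.0, 0.046, 0.999, 0.0]
force: [-0.6, -0.4, 1.0]
width: 38.5
gripper_force: 30.0
```

Emit:
servo_tool:
  deltas: "0 0 0 0 0 -0.7 1;0 0 0 0 0 -2.5 1;0 0 0 0 0 -5.5 1;0 0 0 0 0 -9 1;0 0 0 0 0 -12.5 1;0 0 0 0 0 -15.5 1;0 0 0 0 0 -17.5 1;0 0 0 0 0 -18.5 1;0 0 0 0 0 -18.5 1"

```text
t: 23.25
ee_pos: [390.8, 230.5, 178.9]
orientation: [0.001, 0.045, 0.999, 0.0]
force: [0.4, -0.4, -2.5]
width: 38.7
gripper_force: 30.0
```

```bash
python3 -c "
from h import *
go(625.9,-99.8,180,84.8)"
```

```text
t23.2 pos [390.8 230.5 178.9] turn [ 0.1  0.1 -0. ] shift cm [-26.42 -30.76  -0.09] w 38.7 F [ 0.4 -0.4 -2.5] j [ 0.39  0.26  1.98  0.    0.9  -1.09]
```

Collar held (2.5 N weight). On to the spindle.

Emit:
servo_tool:
  deltas: "0 0 0 -1.1 -1.3 0 1;0 0 0 -3.4 -4 0 1;0 0 0 -6.4 -7.4 0 1;0 0 0 -9.6 -11.2 0 1;0 0 0 -12.8 -15 0 1;0 0 0 -16 -18.7 0 1;0 0 0 -19.3 -22.5 0 1;0 0 0 -22.5 -26.2 0 1;0 0 0 -25 -29.1 0 1;0 0 0 -26.4 -30.7 0 1"

```text
t: 24.25
ee_pos: [626.3, -102.0, 175.5]
orientation: [-0.001, 0.046, 0.999, 0.0]
force: [-0.8, 1.4, -3.5]
width: 38.7
gripper_force: 30.0
```

Emit:
servo_tool:
  deltas: "0 0 0 0 0 0.9 1;0 0 0 0 0 2 1;0 0 0 0 0 3.5 1;0 0 0 0 0 5 1;0 0 0 0 0 5.9 1;0 0 0 0 0 5.9 1;0 0 0 0 0 5.9 1"

```text
t: 24.95
ee_pos: [625.5, -98.9, 119.0]
orientation: [-0.0, 0.045, 0.999, 0.0]
force: [0.4, -0.2, -2.2]
width: 38.8
gripper_force: 30.0
```

Run:
```python
from h import *
go(625.9,-99.8,75,84.8)
s=robot.observe()['ee_pos']
o=np.array([330,215]); k=8
print('pred flange underside',[((proj(S0,[s[0]+dx,s[1],s[2]+7])-o)*k).round() for dx in(-32,0,32)])
snap('side','side6')
im=cv2.imread('pics/side6.png')[215:290,330:430]
cv2.imwrite('pics/side6c.png',cv2.resize(im,None,fx=8,fy=8,interpolation=cv2.INTER_CUBIC))
```

```text
t24.9 pos [625.5 -98.9 119. ] turn [ 0. -0.  0.] shift cm [-0.05 -0.09  4.4 ] w 38.8 F [ 0.4 -0.2 -2.2] j [-0.26  0.58  1.61  0.    0.95 -1.74]
pred flange underside [array([189., 358.]), array([297., 349.]), array([404., 339.])]
```

View pics/side6c.png

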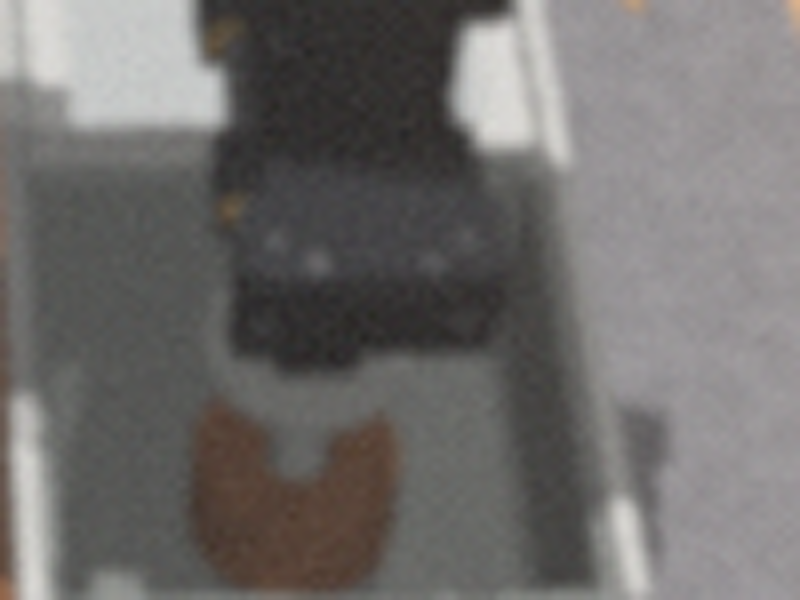

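The flange spans about 210-412 in the crop (centre about 310), against a spindle axis at about 302-304, so I correct about 1 mm in -x. Then down by force.

Emit:
servo_tool:
  deltas: "0 0 0 0.1 -0.08 0.3 1;0 0 0 0.1 -0.08 0.7 1;0 0 0 0.1 -0.08 1.1 1;0 0 0 0.1 -0.08 1.5 1;0 0 0 0.1 -0.08 1.9 1;0 0 0 0.1 -0.08 2.3 1;0 0 0 0.1 -0.08 2.7 1;0 0 0 0.1 -0.08 2.7 1"

```text
t: 25.8
ee_pos: [624.3, -100.0, 91.3]
orientation: [-0.0, 0.046, 0.999, 0.0]
force: [0.1, 0.5, -2.7]
width: 38.7
gripper_force: 30.0
```

Emit:
servo_tool:
  deltas: "0 0 0 0 0 0.4 1;0 0 0 0 0 0.8 1;0 0 0 0 0 1.1 1;0 0 0 0 0 1.35 1;0 0 0 0 0 1.5 1;0 0 0 0 0 1.6 1;0 0 0 0 0 1.7 1;0 0 0 0 0 1.75 1;0 0 0 0 0 1.75 1"

```text
t: 26.7
ee_pos: [624.7, -100.1, 75.1]
orientation: [0.0, 0.045, 0.999, -0.0]
force: [-2.5, 0.2, 3.3]
width: 38.6
gripper_force: 30.0
```

Emit:
servo_tool:
  deltas: "0 0 0 0 0 0.05 1;0 0 0 0 0 0.1 1;0 0 0 0 0 0.1 1"

```text
t: 27.0
ee_pos: [624.8, -100.1, 75.0]
orientation: [0.001, 0.045, 0.999, -0.0]
force: [-4.5, 2.2, 13.1]
width: 38.7
gripper_force: 30.0
```

Emit:
servo_tool:
  deltas: "0 0 0 0 0 -0.1 1;0 0 0 0 0 -0.1 0;0 0 0 0 0 -0.1 -0.5;0 0 0 0 0 -0.1 -0.5;0 0 0 0 0 -0.1 -0.5;0 0 0 0 0 -0.1 -0.5;0 0 0 0 0 -1 -0.5;0 0 0 0 0 -3 -0.8;0 0 0 0 0 -7 -1;0 0 0 0 0 -11.5 -1"

```text
t: 28.0
ee_pos: [624.0, -99.9, 189.6]
orientation: [-0.001, 0.046, 0.999, 0.0]
force: [-0.5, -0.0, 0.8]
width: 89.9
gripper_force: 0.0
```

```bash
python3 -c "
from h import *
go(641,70.2,190,84.8)"
```

```text
t28.0 pos [624.  -99.9 189.6] turn [ 0.  -0.1 -0. ] shift cm [-0.14 17.09 -0.04] w 89.9 F [-0.5 -0.   0.8] j [-0.26  0.5   1.54  0.    1.1  -1.74]
```

Emit:
servo_tool:
  deltas: "0 0 0 -0.1 1 -0.5 -1;0 0 0 -0.1 3.5 -0.5 -1;0 0 0 -0.1 7 -0.5 -1;0 0 0 -0.1 10.5 -0.5 -1;0 0 0 -0.1 14 -0.5 -1;0 0 0 -0.1 16.3 -0.5 -1;0 0 0 -0.1 17 -0.2 -1;0 0 0 -0.1 17.1 1.5 -1;0 0 0 -0.1 17.1 3.5 -1;0 0 0 -0.1 17.1 5 -1"

```text
t: 29.0
ee_pos: [640.7, 69.6, 137.4]
orientation: [-0.0, 0.046, 0.999, -0.0]
force: [0.9, -0.5, 0.1]
width: 95.2
gripper_force: 0.0
```

Emit:
servo_tool:
  deltas: "0 0 0 0 0 0.7 -0.3;0 0 0 0 0 0.9 0.2;0 0 0 0 0 0.9 1;0 0 0 0 0 0.9 1;0 0 0 0 0 0.9 1;0 0 0 0 0 0.9 1;0 0 0 0 0 0.9 1;0 0 0 0 0 0.9 1;0 0 0 0 0 0.9 1;0 0 0 0 0 0.9 1"

```text
t: 30.0
ee_pos: [641.1, 70.2, 129.6]
orientation: [0.0, 0.045, 0.999, 0.0]
force: [-0.1, 0.2, 0.1]
width: 20.7
gripper_force: 0.0
```

Emit:
servo_tool:
  deltas: "0 0 0 0 0 0 1;0 0 0 0 0 0 1;0 0 0 0 0 0 1"

```text
t: 30.3
ee_pos: [641.1, 70.2, 129.6]
orientation: [0.0, 0.046, 0.999, 0.0]
force: [1.0, -0.7, -0.5]
width: 13.8
gripper_force: 30.0
```

Emit:
servo_tool:
  deltas: "0 0 0 0 -0.5 0 1;0 0 0 0 -2 0 1;0 0 0 0 -4 0 1;0 0 0 0 -6.2 0 1;0 0 0 0 -8.4 0 1;0 0 0 0 -10.6 0 1;0 0 0 0 -12.8 0 1;0 0 0 0 -14.6 0 1;0 0 0 0 -15.8 0 1;0 0 0 0 -16.3 0 1"

```text
t: 31.3
ee_pos: [625.7, -93.3, 129.5]
orientation: [-0.001, 0.046, 0.999, 0.0]
force: [-3.9, 2.4, 2.3]
width: 13.5
gripper_force: 30.0
```

Emit:
servo_tool:
  deltas: "0 0 0 0 -0.2 0 1;0 0 0 0 -0.4 0 1;0 0 0 0 -0.5 0 1;0 0 0 0 -0.6 0 1;0 0 0 0 -0.7 0 1;0 0 0 0 -0.7 0 1"

```text
t: 31.9
ee_pos: [625.2, -98.4, 129.5]
orientation: [-0.001, 0.045, 0.999, 0.0]
force: [-4.7, 2.4, 2.9]
width: 13.9
gripper_force: 30.0
```

Emit:
servo_tool:
  deltas: "0 0 0 0 -0.1 0 1;0 0 0 0 -0.2 0 1;0 0 0 0 -0.3 0 1;0 0 0 0 -0.4 0 1;0 0 0 0 -0.4 0 1"

```text
t: 32.4
ee_pos: [625.1, -99.1, 129.5]
orientation: [-0.001, 0.045, 0.999, 0.002]
force: [-2.0, 20.8, 2.7]
width: 13.3
gripper_force: 30.0
```

At the stop: 170 mm of travel. I release and withdraw.

Emit:
servo_tool:
  deltas: "0 0 0 0 0.2 0 1;0 0 0 0 0.2 0 0;0 0 0 0 0.2 0 0;0 0 0 0 0.2 0 0;0 0 0 0 0.2 0 0;0 0 0 0 0.2 0 -0.3;0 0 0 0 0.2 -1 -0.3;0 0 0 0 0.2 -4 -0.3;0 0 0 0 0.2 -8 -0.3;0 0 0 0 0.2 -11 -0.3"

```text
t: 33.4
ee_pos: [625.7, -101.3, 242.5]
orientation: [0.001, 0.046, 0.999, -0.0]
force: [-0.3, 0.1, 0.1]
width: 61.7
gripper_force: 0.0
```

Emit:
servo_tool:
  deltas: "0 0 0 1 1 0 -0.3;0 0 0 3.5 3.5 0 -0.3;0 0 0 6.5 6.5 0 -0.3;0 0 0 9.5 9.5 0 -0.3;0 0 0 12.5 12.5 0 -0.3;0 0 0 15.5 15.5 0 -0.3;0 0 0 18.5 18.5 0 -0.3;0 0 0 20.5 20.5 0 -0.3;0 0 0 21 21 0 -0.3"

```text
t: 34.3
ee_pos: [433.3, 128.7, 239.7]
orientation: [-0.0, 0.044, 0.999, 0.0]
force: [-0.2, -0.3, 0.3]
width: 61.8
gripper_force: 0.0
```

Run:
```python
from h import *
snap('top','top7'); snap('side','side7')
im=cv2.imread('pics/top7.png').astype(int)
# handle: dark pixels on pane; compare with the start (handle centre col 362.5)
def hc(f):
    g=cv2.imread(f).mean(2)[172:218,335:400]; ys,xs=np.where(g<35); return xs.mean()+335,ys.mean()+172,len(xs)
print('start',hc('pics/top0.png'),'now',hc('pics/top7.png'))
p=unproj(T0,hc('pics/top7.png')[:2],160); print(p)
# collar seen through the pane
d=np.abs(im-cv2.imread('pics/top4.png').astype(int)).sum(2)
for n,(r,c) in dict(green=(270,206),yellow=(297,504),figure=(300,340),clamp=(215,500),mallet=(230,165)).items():
    o=cv2.imread('pics/top0.png').astype(int); print(n,np.abs(im-o)[r-15:r+15,c-15:c+15].mean().round(1))
go(400,100,200,84.8)
```

```text
start (np.float64(362.70666666666665), np.float64(194.9111111111111), 225) now (np.float64(371.58371040723983), np.float64(195.4841628959276), 221)
[621.6956393  -99.27839067 160.        ]
green 30.5
yellow 8.4
figure 8.5
clamp 7.7
mallet 7.2
t34.4 pos [435.  127.6 239.7] turn [0.  0.  0.1] shift cm [ 3.24 -3.06  3.97] w 62.0 F [0.4 0.8 0.5] j [ 0.14  0.19  1.89 -0.    1.06 -1.34]
```

```bash
python3 -c "
from h import *
print(sign_off())"
```

```text
the job is handed in; nothing more can be done
None
```

I opened the guard, put the wooden wheel and then the steel collar (hub up) on the spindle, slid the guard shut, and handed the job in at about 34 s. The seating heights and contact forces showed both parts fully home, and the guard travelled its full 170 mm to the stop.

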